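# Clear the loose parts, then draw the soldering iron and hold it ready over the board

## Task

Get the bench ready for soldering: first put the loose can capacitor and the loose relay each into the bin that has a sample of its kind fixed beside it, and only then draw the cordless soldering iron up out of its stand. Turn the iron from upright to a slant like a pen, about 45 degrees, tip down, with the tip a finger's width or two above the middle of the circuit board in the vise, and finish while holding it there, still, in the gripper. The iron must never touch the board or the vise, and the solder spool, multimeter and cutters stay where they are.

Things in the scene. Friction and masses are not known exactly. Their poses are not given: they have to be found in the camera images.
- cap_mid (a point): Loose can capacitor: black upright cylinder with an aluminium top, 25 mm diameter, 40 mm tall, about 30 g, standing on the work surface. The point is its centre, 20 mm above its underside; z is its long axis, up at the start.
- relay_mid (a point): Loose relay: plain white plastic rectangular block, 30 mm (its x) by 18 mm (its y) by 26 mm tall (z), about 30 g, on the work surface. The point is its centre, 13 mm above its underside.
- cap_bin_floor (a point): Bin for capacitors: fixed open grey tray, 110 x 110 mm outside, 35 mm high, walls and floor 3 mm. A sample capacitor is fixed on a low ledge outside its +y wall, 78 mm from the tray centre, reaching 44 mm high. The point is the centre of the inner floor, 3 mm above the work surface; x and y run along the walls, z up. The two bins may change places.
- relay_bin_floor (a point): Bin for relays: the same grey tray, but the sample fixed on the ledge outside its +y wall (78 mm from the centre, reaching 30 mm high) is a relay. The point is the centre of the inner floor, 3 mm above the work surface; x and y run along the walls, z up.
- iron_mid (a point): Cordless soldering iron, 188 mm long, 130 g, standing loose and upright in its stand, tip down. From the tip up: metal shaft 75 mm long, 10 mm thick; black collar 32 mm wide, 8 mm thick, resting on the stand; black round handle 24 mm thick, 105 mm long, free to grip from above. The point is the middle of its length, 94 mm from each end; z runs from tip to handle end (203 mm up at the start).
- iron_tip (a point): The working tip of the soldering iron, 188 mm from the handle's end; z runs from the tip towards the handle's end. At the start about 15 mm above the work surface, inside the stand.
- holder_mouth (a point): Iron stand: fixed steel tube, 36 mm outside and 18 mm inside diameter, on a round foot of 96 mm diameter. The point is the centre of its mouth, 90 mm above the work surface; the iron's shaft hangs 75 mm deep in it.
- board_mid (a point): Green circuit board, 74 mm (x) by 49 mm (y), clamped level in a small fixed blue vise (foot 60 x 70 mm, a screw handle reaching 58 mm from the centre on its -y side; its two jaws stand 2 mm above the board beside its long edges, the board's parts 3 mm at most). The point is the centre of the board's upper face, 69 mm above the work surface; z up.
- spool_mid (a point): Bystander: solder spool standing on end, 56 mm diameter, 42 mm high; the point is its centre. Leave alone.
- meter_mid (a point): Bystander: multimeter lying on its back, 150 mm (x) by 78 mm (y) by 42 mm high; the point is 18 mm up at its centre. Leave alone.
- cutters_mid (a point): Bystander: small side cutters lying flat, 95 mm long (x), 38 mm wide, 12 mm high; the point is about their middle. Leave alone.
Things that resemble listed ones, but are neither listed nor needed, are in the scene too. What is shaped like the part that bears cap_mid but blue, green or red is not meant.

How it is judged:
On the way, in this order (a step that is already met when the one before it is completed fails the run):
1. both loose parts lie in their own bins, let go, while the iron still stands in its stand (x of cap_mid in the frame of cap_bin_floor between -0.052 and 0.052 m and y of cap_mid in the frame of cap_bin_floor between -0.052 and 0.052 m and z of cap_mid in the frame of cap_bin_floor below 0.03 m and x of relay_mid in the frame of relay_bin_floor between -0.052 and 0.052 m and y of relay_mid in the frame of relay_bin_floor between -0.052 and 0.052 m and z of relay_mid in the frame of relay_bin_floor below 0.03 m and contact force between the fingers and cap below 0.1 N and contact force between the fingers and relay below 0.1 N and distance of iron_mid from where it was at the start of the episode below 0.02 m), for 0.2 s.
2. the iron is drawn out of its stand, tip above the mouth, in the gripper (z of iron_tip in the frame of holder_mouth above 0.005 m and contact force between the fingers and iron above 1 N), for 0.1 s.
At the end, for the whole second after the job is handed in: Capacitor and relay inside their own bins (centre within 52 mm of the bin centre along each wall, below the rim), untouched; iron held by the fingers alone, still, 27 to 63 degrees from upright, tip down, tip within 25 mm of the board centre sideways and 4 to 50 mm above the board (x of cap_mid in the frame of cap_bin_floor between -0.052 and 0.052 m and y of cap_mid in the frame of cap_bin_floor between -0.052 and 0.052 m and z of cap_mid in the frame of cap_bin_floor below 0.03 m and x of relay_mid in the frame of relay_bin_floor between -0.052 and 0.052 m and y of relay_mid in the frame of relay_bin_floor between -0.052 and 0.052 m and z of relay_mid in the frame of relay_bin_floor below 0.03 m and contact force between the fingers and cap below 0.1 N and contact force between the fingers and relay below 0.1 N and angle between iron_mid's own z axis and vertical between 0.47 and 1.1 rad and horizontal distance between iron_tip and board_mid below 0.025 m and z of iron_tip in the frame of board_mid between 0.004 and 0.05 m and contact force between the fingers and iron above 1 N and contact force between iron and vise below 0.1 N and contact force between iron and holder below 0.1 N and linear speed of iron below 0.03 m/s and angular speed of iron below 0.2 rad/s); the arm keeps its last pose, push and grip.
It fails at once if the iron touches the board or its vise (contact force between iron and vise above 0.5 N).
It fails at once if a bystander (spool, multimeter or cutters) is displaced by more than 25 mm (distance of any of spool_mid, meter_mid, cutters_mid from where it was at the start of the episode above 0.025 m).
It also fails if it takes over 64 s, if anything falls off the work surface, if the arm or the gripper's body presses on something with over 40 N, if the wrist force passes 120 N, or if a joint passes its speed limit or range.

## Robot

A 7-joint arm with a two-finger parallel gripper is mounted at the origin on the work surface. World frame = base frame: x ahead of the robot, y to its left, z up, the work surface at z = 0. Lengths are in m, angles in rad, forces in N, time in s.
With the tool pointing down it reaches from about 0.425 to 0.925 m from the base axis. Payload 6.8 kg.
Tool frame: the origin (TCP) lies on the centre line of the jaws, within the pads' length; the fingertips stand 8 mm ahead of it and the grasp point (between the pads) lies 11 mm behind it (bot.tips_ahead is the distance from the TCP to the fingertips, in m); z points along the fingers, y is the line along which they close (so a half turn about z gives the same grasp; the last joint's range is limited). The gripper opens to 85 mm and grips with 20 to 120 N. Pads are 22 mm wide; open, the fingers measure 114 mm over their backs; the gripper's body (76 mm by 85 mm) begins 54 mm behind the grasp point. The pads swing forward as they close: fully open they stand 13 mm farther back than shut.
Start: joints at [-1.219, 0.477, 0.022, 1.555, -0.011, 1.109, -0.083], TCP at [0.3, 0.605, 0.239] pointing down, gripper open.
Joint ranges: [-2.96, 2.96], [-0.34, 2.1], [-1.41, 1.46], [0.24, 2.44], [-1.37, 4.51], [0.17, 1.92], [-2.96, 2.96]. Speed limits (rad/s): [2.39, 2.39, 3.14, 3.14, 3.14, 3.14, 3.14].

## Interface

Orientations are given as a unit quaternion [w, x, y, z].
In Python, from station import bot gives the robot as it stands.
- The arm moves only by the tool send_rows, never from a script. Its argument "deltas" is text: rows parted by semicolons, each of 4 numbers parted by spaces: the shift along the tool's x, y, z in m, then the turn about the tool's z in degrees. In form: x y z spin; .... A call has 1 to 5 rows; each row is the pose to reach, as a shift and turn from the pose commanded when the call began, along the tool's axes at that moment; what a row does not reach only later rows make up. A row lasts 1/10 s, in which the tool goes at most 50 mm and 8.59 degrees, less where a joint would pass 70% of its speed; a pose out of reach is approached as far as the arm can. A call with a gripper value outside its range is refused whole. "claw" is the opening, from 0 (shut) to 1 (fully open), set as the call begins (left out, the last holds). The fingers move at their own pace and stop on an object; "force" is the grip in N (left out, the last holds). Time passes only in rows, so rows that repeat a pose let the fingers close. It gives the time, the measured TCP pose, the force, the opening and the grip force at its end, in the units of the state.
- bot.get_obs(): the state, without advancing time (a new reading comes with each control period).
- bot.read_camera(name): name is "side" or "top"; returns a dict with "img" (420x560x3 uint8, red, green, blue), "depth" (420x560 float32, m along the optical axis (not along the pixel's ray), 0 where there is no reading), "fx", "fy", "cx", "cy" (pixels), "dist_coeffs" ([k1, k2, p1, p2, k3] as OpenCV has them; the pictures are not rectified), "camera_from_world" (4x4, takes a point from world to camera coordinates). Camera axes: x right, y up, looking along -z (the intrinsics and any distortion apply to the point x, -y, -z); pixel columns grow to the right and rows downward; lengths in m; the calibration is good to about 2 mm. A picture is of the moment at which its call begins.
- bot.hand_in(): hands the job in; it is judged then, once.
Trained networks look in a picture, given as the dict that the camera call returned (one of the last four; its "shot" number tells which), for a name from the list of things; names that differ only in an ending like _2 or _b are one class to them, and where a whole thing is asked for, a point or a joint stands for the part that bears it (a point fixed in the world has none). Each returns a list of dicts, best first, with "confidence" (0 to 1); they miss things now and then, are a little off and sometimes report something else, mostly with a low value. They report only what shows in the picture. A call takes as long as a camera call. They do not tell look-alikes from the thing itself.
- bot.masks_of(picture, query): "mask" (420x560 bool, what is visible of it).
- bot.landmark_of(picture, query): "xyz" ([x, y, z] in m, in world coordinates, good to about 4 mm: a listed point, or the origin of a listed thing).
The state is a dict: "t": time; "q": joint angles; "joint_vel": joint speeds; "joint_torque": joint torques, N m; "eef_pos": TCP position; "tool_rot": TCP orientation; "contact_force": force on the tool from outside, world axes, zero at the start; "torque": the same for the moment, N m; "gripper_width": opening from 0.0 (shut) to 1.0 (fully open); "grasp_force": force on a finger pad.
Only numpy, scipy, OpenCV 4.12 (cv2) and the standard library are available. Lean on these libraries where they do the work, as an engineer would, in place of code of your own. Each camera call takes 0.05 s, during which the arm holds its last target. There are 200 camera calls.

## Working session

There is one attempt and no reset: what is moved stays moved. The work goes in short steps, Python scripts to look and compute and a tool call to move; the robot and the scene stay as the last step left them, time stands still between calls to the robot, and variables do not carry over. Pictures are saved under pics/ and viewed, at most 10 in all, crops included, and the job is handed in when it is done.

Besides the shell and the picture viewer there is one more tool, called after "Call:" in YAML: its name, and indented under it one key for each argument. send_rows: Moves the arm, as the interface text tells. Its arguments: {"type":"object","properties":{"deltas":{"type":"string"},"claw":{"type":"number"},"force":{"type":"number"}},"required":["deltas"]}

```bash
mkdir -p pics
cat > h.py <<'E'
import numpy as np, cv2
from station import bot
def world(p,u,v,z=None,d=None):
    """pixel -> world, by depth d or on the plane z"""
    K=np.array([[p['fx'],0,p['cx']],[0,p['fy'],p['cy']],[0,0,1.]])
    x,y=cv2.undistortPoints(np.array([[[u,v]]],float),K,np.array(p['dist_coeffs'],float))[0,0]
    W=np.linalg.inv(p['camera_from_world']); r=W[:3,:3]@[x,-y,-1]; o=W[:3,3]
    return o+r*(d if d is not None else (z-o[2])/r[2])
def save(p,n,box=None,s=1):
    im=p['img'][...,::-1]
    if box: im=im[box[1]:box[3],box[0]:box[2]]
    cv2.imwrite('pics/'+n,cv2.resize(im,None,fx=s,fy=s,interpolation=cv2.INTER_CUBIC))
E
python3 - <<'E'
from h import *
P={n:bot.read_camera(n) for n in('top','side')}
cv2.imwrite('pics/a.png',np.vstack([P['top']['img'],])[...,::-1]); save(P['side'],'b.png')
for n,p in P.items():
    print(n,np.linalg.inv(p['camera_from_world'])[:3,3].round(2))
    for q in 'cap_mid relay_mid cap_bin_floor relay_bin_floor iron_mid iron_tip holder_mouth board_mid spool_mid meter_mid cutters_mid'.split():
        print(q,[(np.round(r['xyz'],3).tolist(),round(r['confidence'],2)) for r in bot.landmark_of(p,q)[:4]])
E
```

```text
top [ 0.52 -0.03  0.9 ]
cap_mid [([0.389, 0.109, 0.024], 0.71), ([0.509, 0.167, 0.021], 0.54), ([0.386, 0.168, 0.021], 0.44), ([0.456, 0.122, 0.016], 0.4)]
relay_mid [([0.595, 0.076, 0.014], 0.45), ([0.584, -0.108, 0.065], 0.45)]
cap_bin_floor []
relay_bin_floor [([0.585, 0.277, 0.005], 0.91)]
iron_mid [([0.401, 0.281, 0.005], 0.37)]
iron_tip []
holder_mouth [([0.489, -0.324, 0.091], 0.68)]
board_mid [([0.584, -0.11, 0.063], 0.92)]
spool_mid [([0.438, -0.086, 0.021], 0.93)]
meter_mid [([0.747, 0.042, 0.013], 0.82)]
cutters_mid [([0.72, -0.208, 0.005], 0.83), ([0.49, -0.322, 0.11], 0.15)]
side [ 0.24 -0.64  0.76]
cap_mid [([0.387, 0.167, 0.023], 0.72), ([0.386, 0.108, 0.019], 0.59), ([0.746, 0.038, 0.02], 0.56), ([0.507, 0.165, 0.02], 0.46)]
relay_mid [([0.598, 0.073, 0.014], 0.45)]
cap_bin_floor [([0.404, 0.285, 0.0], 0.58), ([0.491, -0.317, 0.091], 0.55)]
relay_bin_floor [([0.584, 0.274, 0.008], 0.64)]
iron_mid [([0.489, -0.321, 0.107], 0.62)]
iron_tip [([0.491, -0.319, 0.094], 0.47)]
holder_mouth [([0.49, -0.32, 0.091], 0.81), ([0.403, 0.289, 0.001], 0.71)]
board_mid [([0.583, -0.106, 0.069], 0.73)]
spool_mid [([0.434, -0.084, 0.021], 0.57)]
meter_mid [([0.747, 0.041, 0.017], 0.84)]
cutters_mid [([0.488, -0.321, 0.11], 0.45)]
```

View pics/a.png

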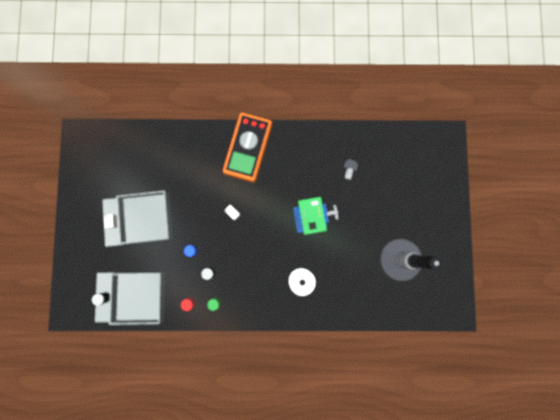

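View pics/b.png

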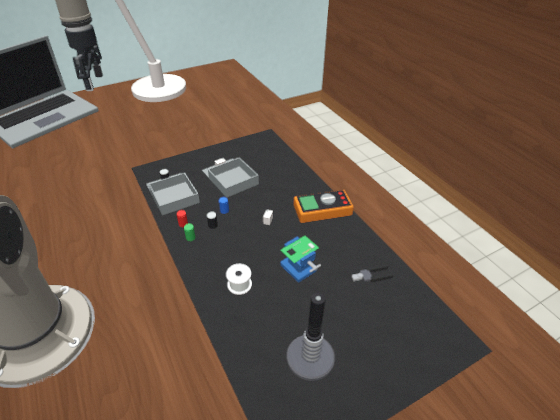

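Run:
```python
from h import *
from scipy.spatial.transform import Rotation as R
p=bot.read_camera('top')
save(p,'c.png',(90,180,350,320),3)
hsv=cv2.cvtColor(p['img'],cv2.COLOR_RGB2HSV)
white=((hsv[...,1]<60)&(hsv[...,2]>170)).astype(np.uint8)
n,l,s,c=cv2.connectedComponentsWithStats(white)
for i in range(1,n):
    x,y=c[i]
    if s[i,4]>15 and 90<x<470 and 120<y<330:
        cnt=np.argwhere(l==i)[:,::-1].astype(np.float32); rr=cv2.minAreaRect(cnt)
        b=cv2.boxPoints(rr); w=[world(p,*q,z=.03)[:2] for q in b]
        e0=w[1]-w[0]; e1=w[2]-w[1]
        print(c[i].round(1),s[i,4],'z40',world(p,x,y,z=.04).round(4),'z26',world(p,x,y,z=.026).round(4),'edges',[(np.linalg.norm(e).round(3),np.degrees(np.arctan2(e[1],e[0])).round(0)) for e in(e0,e1)])
for q in('relay_mid','cap_mid','cap_bin_floor','relay_bin_floor','holder_mouth','board_mid'):
    for m in bot.masks_of(p,q)[:4]:
        k=m['mask'].astype(np.uint8); cs=max(cv2.findContours(k,0,2)[0],key=cv2.contourArea); print(q,round(m['confidence'],2),cv2.minAreaRect(cs))
o=bot.get_obs(); print(o['eef_pos'],R.from_quat(np.roll(o['tool_rot'],-1)).as_matrix().round(3),o['gripper_width'],o['t'],bot.tips_ahead)
```

```text
[248.2 139.8] 211 z40 [0.7607 0.0346 0.04  ] z26 [0.7647 0.0357 0.026 ] edges [(np.float64(0.035), np.float64(-90.0)), (np.float64(0.038), np.float64(-180.0))]
[348.7 173.1] 51 z40 [ 0.6833 -0.1962  0.04  ] z26 [ 0.686  -0.1989  0.026 ] edges [(np.float64(0.012), np.float64(-90.0)), (np.float64(0.024), np.float64(179.0))]
[145.2 218.4] 1854 z40 [0.5783 0.2646 0.04  ] z26 [0.5793 0.2695 0.026 ] edges [(np.float64(0.098), np.float64(-86.0)), (np.float64(0.105), np.float64(-174.0))]
[111.2 222. ] 681 z40 [0.5702 0.3407 0.04  ] z26 [0.5711 0.3467 0.026 ] edges [(np.float64(0.041), np.float64(-82.0)), (np.float64(0.108), np.float64(-170.0))]
[314.4 202.8] 26 z40 [ 0.6148 -0.1171  0.04  ] z26 [ 0.6164 -0.1185  0.026 ] edges [(np.float64(0.014), np.float64(-90.0)), (np.float64(0.009), np.float64(180.0))]
[231.7 211.8] 126 z40 [0.5938 0.0702 0.04  ] z26 [0.5951 0.0719 0.026 ] edges [(np.float64(0.019), np.float64(-44.0)), (np.float64(0.031), np.float64(-135.0))]
[333.  212.3] 44 z40 [ 0.5931 -0.1591  0.04  ] z26 [ 0.5944 -0.1612  0.026 ] edges [(np.float64(0.023), np.float64(-50.0)), (np.flo
[... 880 characters left out ...]
515228271484)
cap_mid 0.63 ((214.0, 303.0), (12.0, 12.0), 90.0)
cap_mid 0.56 ((208.5, 272.5), (9.0, 11.0), 90.0)
cap_mid 0.56 ((191.5, 250.0), (10.0, 13.0), 90.0)
cap_mid 0.47 ((128.0, 297.5), (53.0, 72.0), 90.0)
cap_bin_floor 0.77 ((128.35552978515625, 297.52081298828125), (52.1341667175293, 72.89755249023438), 88.15238952636719)
relay_bin_floor 0.65 ((136.75669860839844, 217.22105407714844), (50.286163330078125, 68.5634994506836), 84.61068725585938)
holder_mouth 0.92 ((400.0, 259.0), (40.0, 38.0), 90.0)
board_mid 0.21 ((128.0, 297.5), (51.0, 72.0), 90.0)
[0.29952855 0.60492513 0.23931203] [[-0.896  0.444  0.   ]
 [ 0.444  0.896  0.   ]
 [ 0.     0.    -1.   ]] 0.9992128182832329 1.55 0.008
```

View pics/c.png

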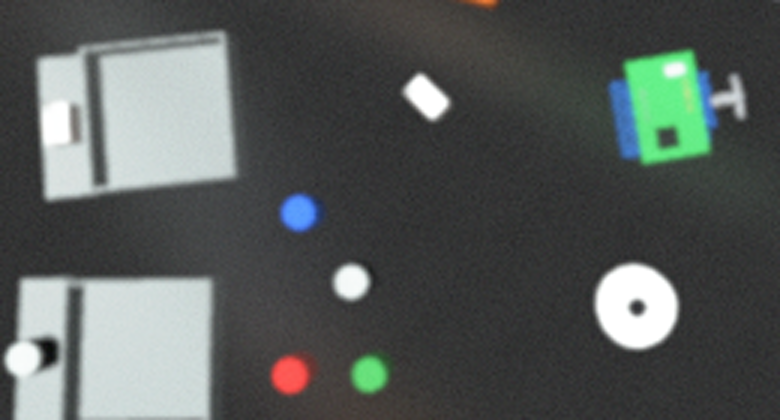

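The top view shows the loose cap (black, aluminium top) at px (207,273). The things it could be taken for are blue (190,250), red (187,305), green (213,305) and the fixed sample (98,299). The relay is at (232,212), with its sample at (109,221), so the upper bin is for the relay and the lower one for the cap.

```bash
cat > go.py <<'E'
import sys
from h import *
from scipy.spatial.transform import Rotation as R
o=bot.get_obs(); M=R.from_quat(np.roll(o['tool_rot'],-1)).as_matrix()
x,y,z,yaw=map(float,sys.argv[1:5])
d=M.T@(np.array([x,y,z])-o['eef_pos'])
cy=np.degrees(np.arctan2(M[1,1],M[0,1]))
print('t',o['t'],'pos',o['eef_pos'].round(4),'yaw',cy.round(1),'DELTA',d.round(4),'spin',round(cy-yaw,1),'tilt',M[:,2].round(3),'j7',round(o['q'][6],2),'w',round(o['gripper_width'],3),'F',round(o['grasp_force'],1))
E
python3 go.py 0.456 0.124 0.16 -45
```

```text
t 1.55 pos [0.2995 0.6049 0.2393] yaw 63.7 DELTA [-0.3536 -0.3615  0.0793] spin 108.7 tilt [ 0.  0. -1.] j7 -0.08 w 0.999 F 0.0
```

Call:
send_rows:
  deltas: "-0.035 -0.036 0.008 8.5;-0.07 -0.072 0.016 17;-0.105 -0.108 0.024 25.5;-0.14 -0.144 0.032 34;-0.175 -0.18 0.04 42.5"
  claw: 0.65

```text
t: 2.05
eef_pos: [0.3756, 0.3681, 0.2]
tool_rot: [-0.0, 0.568, 0.823, 0.0]
contact_force: [1.0, 0.2, 0.4]
gripper_width: 0.644
grasp_force: 0.0
```

```bash
python3 go.py 0.456 0.124 0.12 -45
```

```text
t 2.05 pos [0.3756 0.3681 0.2   ] yaw 20.8 DELTA [-0.2568 -0.0116  0.0798] spin 65.8 tilt [ 0.     0.001 -1.   ] j7 -0.46 w 0.644 F 0.0
```

Call:
send_rows:
  deltas: "-0.04 -0.002 0.016 8.5;-0.08 -0.004 0.03 17;-0.12 -0.006 0.045 25.5;-0.16 -0.008 0.055 34;-0.2 -0.01 0.06 42.5"

```text
t: 2.55
eef_pos: [0.4381, 0.1782, 0.1395]
tool_rot: [-0.0, 0.827, 0.561, -0.0]
contact_force: [0.1, 0.4, 0.3]
gripper_width: 0.656
grasp_force: 0.0
```

```bash
python3 go.py 0.456 0.124 0.10 -45
```

```text
t 2.55 pos [0.4381 0.1782 0.1395] yaw -21.7 DELTA [-0.0437  0.0367  0.0395] spin 23.3 tilt [-0. -0. -1.] j7 -0.71 w 0.656 F 0.0
```

Call:
send_rows:
  deltas: "-0.02 0.018 0.01 8.5;-0.0437 0.0367 0.02 17;-0.0437 0.0367 0.03 23.3;-0.0437 0.0367 0.04 23.3;-0.0437 0.0367 0.04 23.3"

```text
t: 3.05
eef_pos: [0.4555, 0.1261, 0.0989]
tool_rot: [-0.0, 0.922, 0.387, -0.001]
contact_force: [-0.6, 0.1, 0.0]
gripper_width: 0.647
grasp_force: 0.0
```

```bash
python3 go.py 0.456 0.124 0.016 -45
```

```text
t 3.05 pos [0.4555 0.1261 0.0989] yaw -44.4 DELTA [-0.001   0.0019  0.0829] spin 0.6 tilt [-0.002 -0.001 -1.   ] j7 -0.88 w 0.647 F 0.0
```

Call:
send_rows:
  deltas: "-0.001 0.002 0.035 0.6;-0.001 0.002 0.065 0.6;-0.001 0.002 0.08 0.6;-0.001 0.002 0.083 0.6;-0.001 0.002 0.083 0.6"

```text
t: 3.55
eef_pos: [0.4571, 0.1242, 0.0171]
tool_rot: [-0.0, 0.924, 0.382, -0.0]
contact_force: [-0.1, 0.6, 0.7]
gripper_width: 0.655
grasp_force: 0.0
```

Call:
send_rows:
  deltas: "0 0 0 0;0 0 0 0;0 0 0 0;0 0 0 0;0 0 0 0"
  claw: 0.0
  force: 30

```text
t: 4.05
eef_pos: [0.4578, 0.1241, 0.018]
tool_rot: [-0.0, 0.925, 0.381, 0.001]
contact_force: [-1.3, 0.4, 6.1]
gripper_width: 0.278
grasp_force: 29.1
```

```bash
python3 go.py 0.403 0.282 0.12 -45
```

```text
t 4.05 pos [0.4578 0.1241 0.018 ] yaw -45.2 DELTA [ 0.0726 -0.1506 -0.1019] spin -0.2 tilt [ 0.002  0.001 -1.   ] j7 -0.77 w 0.278 F 29.1
```

Call:
send_rows:
  deltas: "0 0 -0.04 0;0.005 -0.01 -0.08 0;0.025 -0.05 -0.1 0;0.045 -0.09 -0.1 0;0.06 -0.125 -0.1 0"

```text
t: 4.55
eef_pos: [0.4115, 0.2575, 0.1187]
tool_rot: [-0.001, 0.924, 0.381, 0.002]
contact_force: [1.2, 0.3, -0.5]
gripper_width: 0.278
grasp_force: 29.7
```

```bash
python3 go.py 0.403 0.281 0.028 -45
```

```text
t 4.55 pos [0.4115 0.2575 0.1187] yaw -45.2 DELTA [ 0.0101 -0.0226  0.0907] spin -0.2 tilt [ 0.002  0.003 -1.   ] j7 -1.19 w 0.278 F 29.7
```

Call:
send_rows:
  deltas: "0.01 -0.022 0.02 0;0.01 -0.022 0.05 0;0.01 -0.022 0.08 0;0.01 -0.022 0.091 0;0.01 -0.022 0.091 0"

```text
t: 5.05
eef_pos: [0.4027, 0.2765, 0.0253]
tool_rot: [0.0, 0.925, 0.381, -0.001]
contact_force: [0.0, 0.9, -0.4]
gripper_width: 0.281
grasp_force: 29.7
```

Call:
send_rows:
  deltas: "0 0 0.001 0;0 0 0.001 0;0 0 0.001 0;0 0 0 0"
  claw: 0.6

```text
t: 5.45
eef_pos: [0.4036, 0.2776, 0.0267]
tool_rot: [-0.0, 0.925, 0.381, 0.001]
contact_force: [0.3, -0.1, -0.1]
gripper_width: 0.599
grasp_force: 0.0
```

Call:
send_rows:
  deltas: "0 0 -0.03 0;0 0 -0.06 0;0 0 -0.09 0;0 0 -0.1 0;0 0 -0.1 0"

```text
t: 5.95
eef_pos: [0.4039, 0.2782, 0.1274]
tool_rot: [-0.001, 0.925, 0.381, 0.002]
contact_force: [0.0, 0.1, -0.6]
gripper_width: 0.6
grasp_force: 0.0
```

```bash
python3 go.py 0.595 0.072 0.12 -45
python3 - <<'E'
from h import *
p=bot.read_camera('side'); save(p,'d.png',(120,140,340,280),3)
E
```

```text
t 5.95 pos [0.4039 0.2782 0.1274] yaw -45.2 DELTA [-0.0096  0.2809  0.0072] spin -0.2 tilt [ 0.002  0.003 -1.   ] j7 -1.24 w 0.6 F 0.0
```

View pics/d.png

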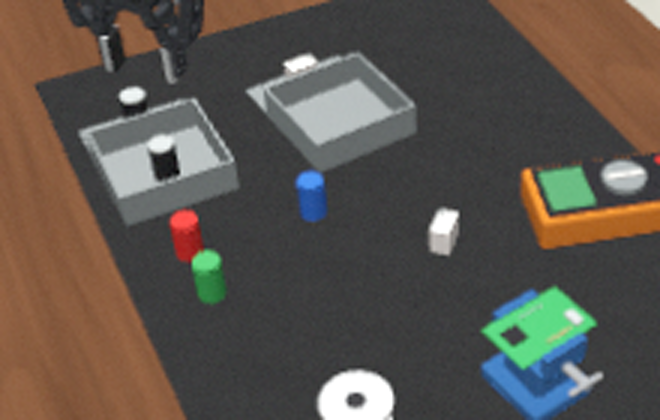

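The black capacitor stands inside its bin (crop px 163,157) and the sample is outside the wall. The relay comes next.

Call:
send_rows:
  deltas: "-0.002 0.048 0 0;-0.004 0.096 0 0;-0.006 0.144 0 0;-0.008 0.192 0 0;-0.009 0.238 0 0"

```text
t: 6.5
eef_pos: [0.5645, 0.0999, 0.1241]
tool_rot: [-0.0, 0.925, 0.381, -0.001]
contact_force: [0.3, 0.8, -0.4]
gripper_width: 0.599
grasp_force: 0.0
```

```bash
python3 go.py 0.595 0.072 0.06 -45
```

```text
t 6.5 pos [0.5645 0.0999 0.1241] yaw -45.3 DELTA [0.0021 0.0414 0.064 ] spin -0.3 tilt [-0.003 -0.001 -1.   ] j7 -0.76 w 0.599 F 0.0
```

Call:
send_rows:
  deltas: "0.002 0.03 0.02 0;0.002 0.041 0.04 0;0.002 0.041 0.064 0;0.002 0.041 0.064 0"

```text
t: 6.9
eef_pos: [0.5914, 0.0732, 0.0573]
tool_rot: [-0.001, 0.925, 0.38, -0.004]
contact_force: [-0.8, 0.3, -0.2]
gripper_width: 0.596
grasp_force: 0.0
```

```bash
python3 go.py 0.595 0.072 0.013 -45
```

```text
t 6.9 pos [0.5914 0.0732 0.0573] yaw -45.3 DELTA [0.0021 0.0036 0.0443] spin -0.3 tilt [-0.008 -0.002 -1.   ] j7 -0.65 w 0.596 F 0.0
```

Call:
send_rows:
  deltas: "0.002 0.003 0.02 0;0.002 0.003 0.035 0;0.002 0.003 0.043 0;0.002 0.003 0.043 0"

```text
t: 7.3
eef_pos: [0.5971, 0.0737, 0.0179]
tool_rot: [-0.0, 0.925, 0.381, -0.001]
contact_force: [-0.8, -0.1, 0.3]
gripper_width: 0.601
grasp_force: 0.0
```

Call:
send_rows:
  deltas: "0 0 0 0;0 0 0 0;0 0 0 0;0 0 0 0;0 0 0 0"
  claw: 0.0

```text
t: 7.8
eef_pos: [0.599, 0.0736, 0.0199]
tool_rot: [0.0, 0.925, 0.381, 0.001]
contact_force: [-1.3, 0.1, 6.1]
gripper_width: 0.202
grasp_force: 31.2
```

```bash
python3 go.py 0.582 0.275 0.11 -45
```

```text
t 7.8 pos [0.599  0.0736 0.0199] yaw -45.3 DELTA [ 0.1299 -0.1549 -0.09  ] spin -0.3 tilt [ 0.001  0.001 -1.   ] j7 -0.62 w 0.202 F 31.2
```

Call:
send_rows:
  deltas: "0 0 -0.04 0;0.005 -0.005 -0.085 0;0.035 -0.042 -0.09 0;0.065 -0.08 -0.09 0;0.095 -0.116 -0.09 0"

```text
t: 8.3
eef_pos: [0.5838, 0.2246, 0.1098]
tool_rot: [-0.0, 0.925, 0.38, 0.001]
contact_force: [1.1, -0.2, 0.0]
gripper_width: 0.205
grasp_force: 30.4
```

```bash
python3 go.py 0.582 0.275 0.07 -45
```

```text
t 8.3 pos [0.5838 0.2246 0.1098] yaw -45.3 DELTA [ 0.0341 -0.037   0.0398] spin -0.3 tilt [ 0.001  0.001 -1.   ] j7 -0.93 w 0.205 F 30.4
```

Call:
send_rows:
  deltas: "0.03 -0.03 0.01 0;0.034 -0.037 0.03 0;0.034 -0.037 0.06 0;0.034 -0.037 0.081 0;0.034 -0.037 0.081 0"

```text
t: 8.8
eef_pos: [0.5796, 0.2722, 0.025]
tool_rot: [0.0, 0.925, 0.381, -0.003]
contact_force: [0.3, 0.3, 0.0]
gripper_width: 0.203
grasp_force: 30.4
```

Call:
send_rows:
  deltas: "0 0 0 0;0 0 0 0;0 0 0 0;0 0 0 0"
  claw: 0.55

```text
t: 9.2
eef_pos: [0.5828, 0.2732, 0.0291]
tool_rot: [-0.0, 0.925, 0.381, 0.001]
contact_force: [-0.4, -0.1, -1.1]
gripper_width: 0.55
grasp_force: 0.0
```

Call:
send_rows:
  deltas: "0 0 -0.03 0;0 0 -0.07 0;0 0 -0.12 0;0 0 -0.17 0;0 0 -0.22 0"

```text
t: 9.7
eef_pos: [0.5819, 0.2726, 0.2505]
tool_rot: [-0.0, 0.925, 0.381, 0.0]
contact_force: [0.9, 1.7, 0.5]
gripper_width: 0.551
grasp_force: 0.0
```

Run:
```python
from h import *
from scipy.spatial.transform import Rotation as R
o=bot.get_obs();print(o['t'],o['eef_pos'].round(3),o['q'].round(2))
p=bot.read_camera('top'); s=bot.read_camera('side')
save(p,'e.png',(90,180,350,320),3); save(s,'f.png',(240,230,400,390),3)
for n in(p,s):
  for q in('iron_mid','holder_mouth','board_mid','relay_mid','cap_mid'): print(q,[(np.round(r['xyz'],3).tolist(),round(r['confidence'],2)) for r in bot.landmark_of(n,q)[:4]])
# handle points by depth: cloud near the stand above 0.1
for n in (p,s):
  d=n['depth']; K=np.array([[n['fx'],0,n['cx']],[0,n['fy'],n['cy']],[0,0,1.]])
  v,u=np.where(d>0); xy=cv2.undistortPoints(np.stack([u,v],-1)[:,None].astype(float),K,np.array(n['dist_coeffs'],float))[:,0]
  D=d[v,u]; c=np.stack([xy[:,0]*D,-xy[:,1]*D,-D,np.ones_like(D)])
  w=(np.linalg.inv(n['camera_from_world'])@c)[:3].T
  for lo,hi in((.12,.15),(.15,.2),(.2,.25),(.25,.285),(.29,.305)):
    k=w[(w[:,2]>lo)&(w[:,2]<hi)&(np.hypot(w[:,0]-.49,w[:,1]+.32)<.05)]
    if len(k): print(lo,len(k),k.min(0).round(3),k.max(0).round(3),k.mean(0).round(3))
  k=w[(abs(w[:,2]-.071)<.006)&(np.hypot(w[:,0]-.584,w[:,1]+.108)<.06)]
  print('board',len(k),k.min(0).round(3),k.max(0).round(3),k.mean(0).round(3))
```

```text
9.7 [0.582 0.273 0.251] [-0.97  0.46  0.6   1.66 -0.29  1.11 -1.07]
iron_mid [([0.488, -0.32, 0.108], 0.59)]
holder_mouth [([0.487, -0.323, 0.092], 0.85)]
board_mid [([0.584, -0.11, 0.064], 0.69)]
relay_mid [([0.58, 0.276, 0.019], 0.6)]
cap_mid [([0.384, 0.111, 0.024], 0.5), ([0.507, 0.166, 0.02], 0.49), ([0.399, 0.273, 0.021], 0.43), ([0.388, 0.169, 0.024], 0.42)]
iron_mid [([0.489, -0.317, 0.112], 0.95)]
holder_mouth [([0.492, -0.319, 0.09], 0.92)]
board_mid [([0.584, -0.107, 0.068], 0.85), ([0.579, 0.267, 0.015], 0.49)]
relay_mid [([0.578, 0.269, 0.018], 0.55)]
cap_mid [([0.391, 0.111, 0.019], 0.69), ([0.401, 0.278, 0.021], 0.65), ([0.506, 0.163, 0.022], 0.58), ([0.391, 0.17, 0.018], 0.55)]
0.12 71 [ 0.476 -0.324  0.12 ] [ 0.5   -0.308  0.149] [ 0.488 -0.313  0.134]
0.15 129 [ 0.476 -0.323  0.151] [ 0.499 -0.309  0.2  ] [ 0.489 -0.312  0.176]
0.2 137 [ 0.476 -0.333  0.2  ] [ 0.499 -0.309  0.206] [ 0.488 -0.321  0.202]
board 881 [ 0.545 -0.144  0.065] [ 0.624 -0.076  0.074] [ 0.585 -0.11   0.069]
0.12 136 [ 0.477 -0.333  0.12 ] [ 0.499 -0.313  0.15 ] [ 0.484 -0.328  0.135]
0.15 239 [ 0.477 -0.333  0.15 ] [ 0.499 -0.313  0.2  ] [ 0.484 -0.328  0.176]
0.2 147 [ 0.477 -0.333  0.201] [ 0.501 -0.309  0.206] [ 0.489 -0.321  0.203]
board 636 [ 0.547 -0.145  0.065] [ 0.626 -0.076  0.074] [ 0.585 -0.111  0.069]
```

View pics/f.png

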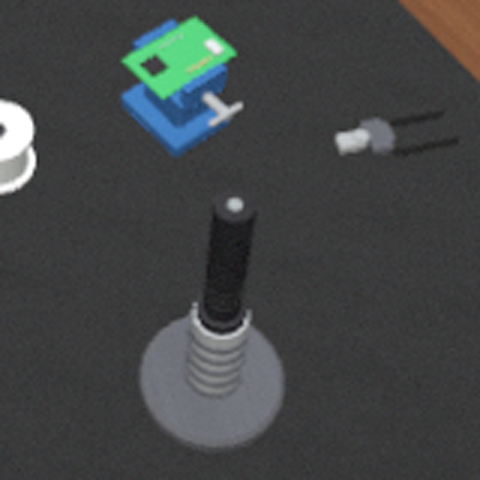

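View pics/e.png

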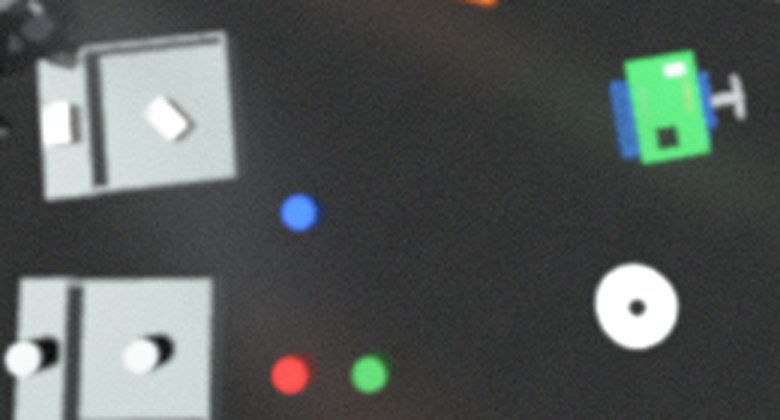

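Both parts now lie in their own bins: relay at crop px (167,118), cap at (143,355). The iron is upright at (0.488,-0.321) with its top at z 0.203, and the board centre is at (0.585,-0.110,0.069). The tool can't tilt, so I'll pivot the iron in the grip by pushing its shaft against the outside of the stand's tube.

```bash
python3 go.py 0.488 -0.321 0.26 -45
```

```text
t 10.3 pos [0.5818 0.2728 0.247 ] yaw -45.3 DELTA [-0.4847  0.3557 -0.0123] spin -0.3 tilt [-0.001 -0.001 -1.   ] j7 -1.07 w 0.549 F 0.0
```

Call:
send_rows:
  deltas: "-0.04 0.029 -0.01 0;-0.08 0.058 -0.012 0;-0.12 0.087 -0.012 0;-0.16 0.116 -0.012 0;-0.2 0.145 -0.012 0"
  claw: 0.75

```text
t: 10.8
eef_pos: [0.5416, 0.0272, 0.2598]
tool_rot: [-0.0, 0.925, 0.381, 0.0]
contact_force: [1.0, 0.3, 0.3]
gripper_width: 0.749
grasp_force: 0.0
```

Call:
send_rows:
  deltas: "-0.04 0.029 0 0;-0.08 0.058 0 0;-0.12 0.087 0 0;-0.16 0.116 0 0;-0.2 0.145 0 0"

```text
t: 11.3
eef_pos: [0.5016, -0.2164, 0.26]
tool_rot: [-0.0, 0.925, 0.381, 0.0]
contact_force: [0.8, 0.1, -0.3]
gripper_width: 0.745
grasp_force: 0.0
```

```bash
python3 go.py 0.488 -0.321 0.26 -45
```

```text
t 11.3 pos [ 0.5016 -0.2164  0.26  ] yaw -45.2 DELTA [-0.0833  0.0647 -0.0001] spin -0.2 tilt [ 0.  0. -1.] j7 -0.25 w 0.745 F 0.0
```

Call:
send_rows:
  deltas: "-0.03 0.023 0 -0.2;-0.06 0.046 0 -0.2;-0.083 0.065 0 -0.2;-0.083 0.065 0 -0.2;-0.083 0.065 0 -0.2"

```text
t: 11.8
eef_pos: [0.4887, -0.3196, 0.2595]
tool_rot: [-0.0, 0.924, 0.381, -0.0]
contact_force: [0.8, 0.7, -0.1]
gripper_width: 0.749
grasp_force: 0.0
```

```bash
python3 go.py 0.488 -0.321 0.154 -45
```

```text
t 11.8 pos [ 0.4887 -0.3196  0.2595] yaw -45.2 DELTA [-0.0014  0.0006  0.1055] spin -0.2 tilt [-0.001  0.    -1.   ] j7 -0.02 w 0.749 F 0.0
```

Call:
send_rows:
  deltas: "-0.001 0.001 0.03 -0.2;-0.001 0.001 0.06 -0.2;-0.001 0.001 0.09 -0.2;-0.001 0.001 0.105 -0.2;-0.001 0.001 0.105 -0.2"

```text
t: 12.3
eef_pos: [0.4885, -0.3185, 0.153]
tool_rot: [-0.002, 0.923, 0.385, -0.001]
contact_force: [-0.9, 0.2, -0.2]
gripper_width: 0.751
grasp_force: 0.0
```

Call:
send_rows:
  deltas: "0 0 0 0;0 0 0 0;0 0 0 0;0 0 0 0;0 0 0 0"
  claw: 0
  force: 40

```text
t: 12.8
eef_pos: [0.4899, -0.321, 0.1563]
tool_rot: [0.001, 0.923, 0.384, 0.001]
contact_force: [-0.6, 0.2, 6.6]
gripper_width: 0.268
grasp_force: 39.1
```

Call:
send_rows:
  deltas: "0 0 -0.02 0;0 0 -0.04 0;0 0 -0.06 0;0 0 -0.08 0;0 0 -0.092 0"

```text
t: 13.3
eef_pos: [0.4894, -0.321, 0.2485]
tool_rot: [0.001, 0.923, 0.384, 0.001]
contact_force: [-0.1, -0.4, -1.7]
gripper_width: 0.272
grasp_force: 39.3
```

Call:
send_rows:
  deltas: "0 0 -0.005 0;0 0 -0.005 0;0 0 -0.005 0"

```text
t: 13.6
eef_pos: [0.4888, -0.3202, 0.2511]
tool_rot: [-0.001, 0.923, 0.384, -0.0]
contact_force: [-0.3, -0.3, -1.9]
gripper_width: 0.268
grasp_force: 39.3
```

```bash
cat > iron.py <<'E'
from h import *
def cloud(n):
    d=n['depth']; K=np.array([[n['fx'],0,n['cx']],[0,n['fy'],n['cy']],[0,0,1.]])
    v,u=np.where(d>0); xy=cv2.undistortPoints(np.stack([u,v],-1)[:,None].astype(float),K,np.array(n['dist_coeffs'],float))[:,0]
    D=d[v,u]; c=np.stack([xy[:,0]*D,-xy[:,1]*D,-D,np.ones_like(D)])
    return (np.linalg.inv(n['camera_from_world'])@c)[:3].T
E
python3 - <<'E'
from iron import *
o=bot.get_obs();print(o['t'],o['eef_pos'].round(4),o['grasp_force'],o['gripper_width'])
s=bot.read_camera('side'); save(s,'g.png',(220,200,420,390),3)
for q in('iron_mid','iron_tip','holder_mouth'): print(q,[(np.round(r['xyz'],3).tolist(),round(r['confidence'],2)) for r in bot.landmark_of(s,q)[:2]])
E
```

```text
13.6 [ 0.4888 -0.3202  0.2511] 39.32017743587494 0.2677210607998616
iron_mid [([0.489, -0.317, 0.208], 0.61), ([0.397, 0.274, 0.021], 0.56)]
iron_tip [([0.488, -0.318, 0.11], 0.95)]
holder_mouth [([0.488, -0.32, 0.094], 0.65)]
```

View pics/g.png

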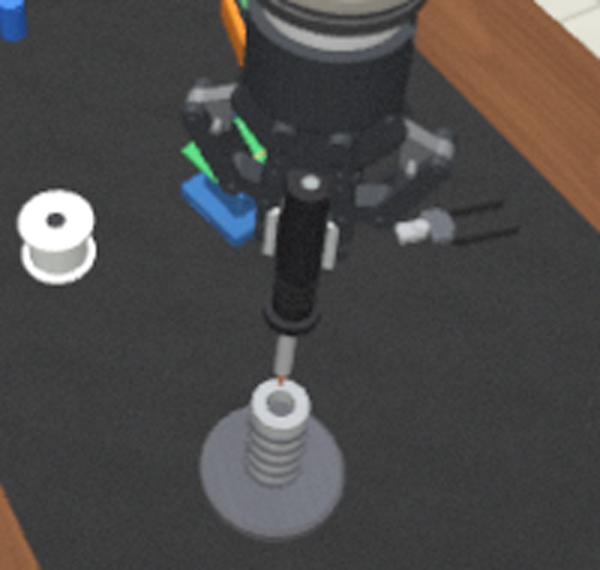

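Call:
send_rows:
  deltas: "-0.02 0 0 0;-0.042 0 0 0;-0.042 0 0.03 0;-0.042 0 0.06 0;-0.042 0 0.072 0"
  force: 25

```text
t: 14.3
eef_pos: [0.4581, -0.3492, 0.1772]
tool_rot: [-0.002, 0.923, 0.384, -0.001]
contact_force: [-0.0, -0.3, -1.9]
gripper_width: 0.268
grasp_force: 39.4
```

Call:
send_rows:
  deltas: "0.01 0 0 0;0.02 0 0 0;0.03 0 0 0;0.04 0 0.002 0;0.05 0 0.006 0"

```text
t: 14.8
eef_pos: [0.4958, -0.315, 0.175]
tool_rot: [0.001, 0.923, 0.384, 0.001]
contact_force: [-3.2, -1.8, 3.4]
gripper_width: 0.271
grasp_force: 40.0
```

```bash
cat > ang.py <<'E'
from iron import *
o=bot.get_obs();print(o['t'],o['eef_pos'].round(4),round(o['grasp_force'],1),o['contact_force'].round(1),o['tool_rot'].round(3))
for n in('side','top'):
    s=bot.read_camera(n)
    L={q:bot.landmark_of(s,q) for q in('iron_mid','iron_tip')}
    for q,r in L.items(): print(n,q,[(np.round(a['xyz'],3).tolist(),round(a['confidence'],2)) for a in r[:2]])
    if L['iron_mid'] and L['iron_tip']:
        d=np.array(L['iron_mid'][0]['xyz'])-L['iron_tip'][0]['xyz']; print('len',np.linalg.norm(d).round(3),'tilt',np.degrees(np.arccos(d[2]/np.linalg.norm(d))).round(1),'yaw',np.degrees(np.arctan2(d[1],d[0])).round(0))
    if n=='side': side=s
E
python3 ang.py
```

```text
14.8 [ 0.4958 -0.315   0.175 ] 40.0 [-3.2 -1.8  3.4] [0.001 0.923 0.384 0.001]
side iron_mid [([0.483, -0.328, 0.132], 0.74)]
side iron_tip [([0.462, -0.349, 0.041], 0.71), ([0.716, -0.205, 0.004], 0.38)]
len 0.096 tilt 18.2 yaw 46.0
top iron_mid [([0.482, -0.33, 0.128], 0.45), ([0.583, -0.111, 0.069], 0.3)]
top iron_tip [([0.441, -0.086, 0.017], 0.55)]
len 0.271 tilt 66.0 yaw -81.0
```

Call:
send_rows:
  deltas: "0.01 0 0.003 0;0.02 0 0.006 0;0.03 0 0.01 0;0.04 0 0.013 0;0.047 0 0.016 0"

```text
t: 15.6
eef_pos: [0.5284, -0.2803, 0.1572]
tool_rot: [-0.001, 0.923, 0.384, -0.0]
contact_force: [-3.4, -3.6, -1.3]
gripper_width: 0.271
grasp_force: 39.9
```

```bash
cat >> ang.py <<'E'
save(side,'i.png',(220,200,420,390),3)
E
python3 ang.py
```

```text
15.6 [ 0.5284 -0.2803  0.1572] 39.9 [-3.4 -3.6 -1.3] [-0.001  0.923  0.384 -0.   ]
side iron_mid [([0.496, -0.31, 0.131], 0.9)]
side iron_tip [([0.453, -0.357, 0.058], 0.72), ([0.585, -0.104, 0.068], 0.7)]
len 0.096 tilt 41.0 yaw 47.0
top iron_mid [([0.499, -0.317, 0.128], 0.64), ([0.748, 0.043, 0.013], 0.4)]
top iron_tip [([0.453, -0.362, 0.058], 0.5)]
len 0.095 tilt 42.8 yaw 45.0
```

View pics/i.png

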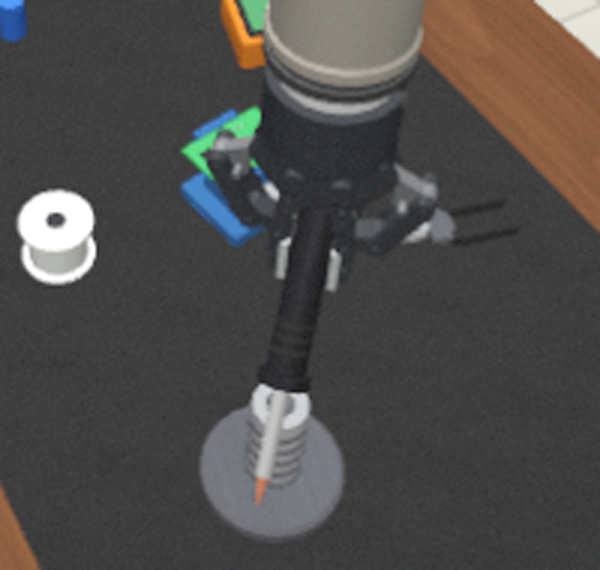

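Call:
send_rows:
  deltas: "0 0 0 0;0 0 -0.01 0;0 0 -0.03 0;0 0 -0.06 0;0 0 -0.1 0"
  claw: 0
  force: 90

```text
t: 16.4
eef_pos: [0.5274, -0.2809, 0.2584]
tool_rot: [-0.001, 0.923, 0.384, -0.001]
contact_force: [1.3, 0.5, -1.1]
gripper_width: 0.26
grasp_force: 88.1
```

```bash
sed -i '$d' ang.py; python3 ang.py; python3 go.py 0.66 -0.035 0.26 -45
```

```text
16.4 [ 0.5274 -0.2809  0.2584] 88.1 [ 1.3  0.5 -1.1] [-0.001  0.923  0.384 -0.001]
side iron_mid [([0.496, -0.307, 0.228], 0.75)]
side iron_tip [([0.452, -0.353, 0.157], 0.78)]
len 0.095 tilt 42.2 yaw 46.0
top iron_mid [([0.498, -0.315, 0.228], 0.72)]
top iron_tip [([0.454, -0.361, 0.159], 0.73), ([0.486, -0.321, 0.089], 0.44)]
len 0.094 tilt 42.7 yaw 47.0
t 16.7 pos [ 0.5275 -0.2809  0.2572] yaw -44.8 DELTA [ 0.2678 -0.0794 -0.0027] spin 0.2 tilt [-0.001  0.001 -1.   ] j7 -0.09 w 0.263 F 88.2
```

Call:
send_rows:
  deltas: "0.03 -0.009 0 0;0.07 -0.021 0 0;0.11 -0.033 0 0;0.15 -0.045 0 0;0.19 -0.056 0 0"

```text
t: 17.2
eef_pos: [0.622, -0.1054, 0.2564]
tool_rot: [-0.001, 0.923, 0.384, -0.001]
contact_force: [0.3, -0.6, -1.6]
gripper_width: 0.26
grasp_force: 88.2
```

Call:
send_rows:
  deltas: "0.03 -0.009 0 0;0.055 -0.016 0 0;0.072 -0.021 0 0;0.077 -0.023 0 0;0.077 -0.023 0 0"

```text
t: 17.7
eef_pos: [0.6598, -0.0366, 0.2572]
tool_rot: [-0.0, 0.923, 0.384, -0.001]
contact_force: [-0.0, -1.1, -1.3]
gripper_width: 0.263
grasp_force: 88.2
```

```bash
python3 ang.py; python3 go.py 0.6595 -0.034 0.195 -45
```

```text
17.7 [ 0.6598 -0.0366  0.2572] 88.2 [-0.  -1.1 -1.3] [-0.     0.923  0.384 -0.001]
side iron_mid [([0.628, -0.066, 0.227], 0.61), ([0.402, 0.279, 0.021], 0.31)]
side iron_tip [([0.582, -0.114, 0.156], 0.74)]
len 0.097 tilt 43.5 yaw 46.0
top iron_mid [([0.629, -0.072, 0.227], 0.53)]
top iron_tip [([0.586, -0.118, 0.157], 0.58), ([0.488, -0.321, 0.093], 0.38)]
len 0.094 tilt 41.6 yaw 47.0
t 18.0 pos [ 0.6598 -0.038   0.2582] yaw -45.0 DELTA [ 0.0027 -0.003   0.0632] spin 0.0 tilt [ 0. -0. -1.] j7 -0.51 w 0.26 F 88.2
```

Call:
send_rows:
  deltas: "0.003 -0.003 0.015 0;0.003 -0.003 0.03 0;0.003 -0.003 0.045 0;0.003 -0.003 0.056 0;0.003 -0.003 0.06 0"

```text
t: 18.5
eef_pos: [0.6591, -0.0322, 0.1957]
tool_rot: [-0.0, 0.923, 0.384, -0.002]
contact_force: [0.2, 0.3, -1.7]
gripper_width: 0.262
grasp_force: 88.2
```

Call:
send_rows:
  deltas: "0 0 0 0;0 0 0 0;0 0 0 0;0 0 0 0;0 0 0 0"

```text
t: 19.0
eef_pos: [0.6603, -0.0323, 0.1984]
tool_rot: [0.0, 0.923, 0.384, 0.0]
contact_force: [0.5, -0.8, -1.7]
gripper_width: 0.26
grasp_force: 88.2
```

```bash
echo "save(side,'j.png',(240,130,420,290),4)" >> ang.py; python3 ang.py
python3 - <<'E'
from h import *
p=bot.read_camera('top')
for q in('cap_mid','relay_mid','board_mid'): print(q,[np.round(r['xyz'],3).tolist() for r in bot.landmark_of(p,q)[:4]])
o=bot.get_obs();print(o['joint_vel'].round(3),o['eef_pos'].round(4))
E
```

```text
19.0 [ 0.6603 -0.0323  0.1984] 88.2 [ 0.5 -0.8 -1.7] [0.    0.923 0.384 0.   ]
side iron_mid [([0.629, -0.063, 0.168], 0.9)]
side iron_tip [([0.588, -0.104, 0.097], 0.77), ([0.627, -0.063, 0.17], 0.59)]
len 0.092 tilt 39.6 yaw 44.0
top iron_mid [([0.63, -0.067, 0.168], 0.53)]
top iron_tip [([0.586, -0.111, 0.096], 0.77)]
len 0.095 tilt 41.2 yaw 45.0
cap_mid [[0.486, -0.321, 0.09]]
relay_mid [[0.579, 0.27, 0.019]]
board_mid []
[ 0.001 -0.    -0.001 -0.001 -0.001  0.002  0.001] [ 0.6601 -0.0324  0.1979]
```

View pics/j.png

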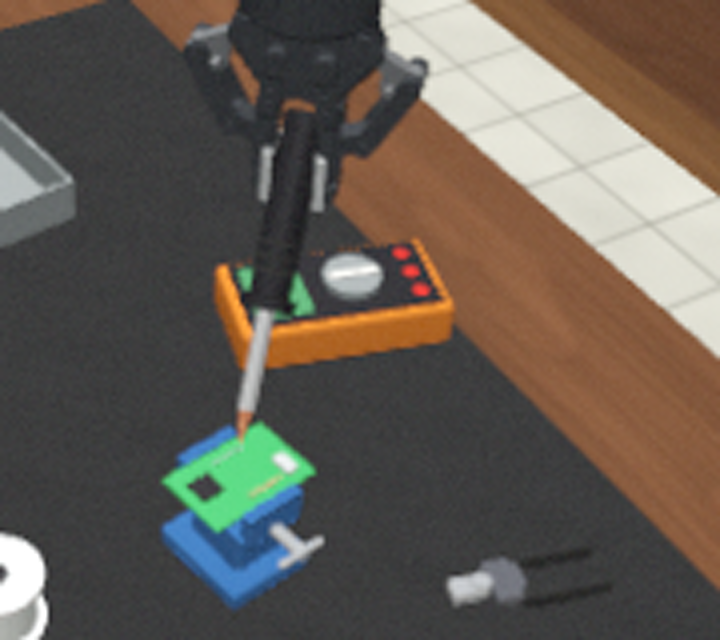

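The iron is held at a slant of about 41°. Its tip (crop px 240,440) is at about (0.587,-0.108,0.096), 27 mm above the board centre, still and clear of the vise.

```bash
python3 -c "
from station import bot
print(bot.hand_in())"
```

```text
the job is handed in; nothing more can be done
None
```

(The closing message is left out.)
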